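Fit the deep socket on the extension bar

ROBOT

A 6-joint arm with a two-finger parallel gripper is mounted at the origin on the work surface. World frame = base frame: x ahead of the robot, y to its left, z up, the work surface at z = 0. Lengths are in m, angles in rad, forces in N, time in s.
With the tool pointing down it reaches from about 0.3 to 0.85 m from the base axis. Payload 4.2 kg.
Tool frame: the origin (TCP) lies midway between the tips of the shut fingers; the grasp point (between the pads) lies r.grip_point_offset behind it (r.grip_point_offset is the distance from the TCP to the grasp point, in m); z points along the fingers, y is the line along which they close (so a half turn about z gives the same grasp; the last joint's range is limited). The gripper opens to 91 mm and grips with 3 to 60 N. Pads are 32 mm wide; open, the fingers measure 118 mm over their backs; the gripper's body (76 mm by 178 mm) begins 60 mm behind the grasp point.
Start: joints at [-1.135, 0.32, 1.565, -0, 1.257, -0.02], TCP at [0.253, -0.516, 0.193] pointing down, gripper open.
Joint ranges: [-3.11, 3.11], [-0.84, 2.01], [0.21, 2.61], [-1.34, 4.49], [0.05, 2.63], [-2.56, 2.56]. Speed limits (rad/s): [2.57, 2.57, 3.14, 3.14, 3.14, 3.14].

INTERFACE

Orientations are given as a rotation vector (axis times angle).
In Python, from cell import r, snapshot gives the robot as it stands.
- The arm moves only by the shell command python3 -m jog 'ROWS' [OPENING] [FORCE]. ROWS is JSON, one flat list of numbers, 4 for each row, row after row: the shift along the tool's x, y, z in units of 0.8 m (1.0 is 0.8 m), then the turn about the tool's z in units of 60 degrees (1.0 is 60 degrees). In form: [dx, dy, dz, turn, dx, dy, dz, turn, ...]. A call has 1 to 12 rows; each row shifts and turns the commanded pose from where the row before left it, along the tool's axes as they then stand; what a row does not reach is not made up. A row lasts 1/8 s, in which the tool goes at most 62.5 mm and 10.7 degrees, less where a joint would pass 70% of its speed; a pose out of reach is approached as far as the arm can. A call with a number of a shift or a turn outside -1 to 1 is refused whole. A call with a gripper value outside its range is refused whole. OPENING is the opening, from 0 (shut) to 1 (fully open), set as the call begins (- or left out, the last holds). The fingers move at their own pace and stop on an object; FORCE is the grip in N (left out, the last holds). Time passes only in rows, so rows that do not move let the fingers close. It gives the time, the measured TCP pose, the force, the opening and the grip force at its end, in the units of the state.
- r.read_state(): the state, without advancing time (a new reading comes with each control period).
- snapshot(name): name is "scene" or "top"; returns a dict with "image" (384x512x3 uint8, blue, green, red), "camera_matrix" (3x3 intrinsics, pixels), "dist" ([k1, k2, p1, p2, k3] as OpenCV has them; the pictures are not rectified), "world_from_camera" (4x4, takes a point from camera to world coordinates). Camera axes: x right, y up, looking along -z (the intrinsics and any distortion apply to the point x, -y, -z); pixel columns grow to the right and rows downward; lengths in m; the calibration is good to about 2 mm. A picture is of the moment at which its call begins. There is no depth.
- r.close_job(): hands the job in; it is judged then, once.
The state is a dict: "t": time; "qpos": joint angles; "qvel": joint speeds; "tau": joint torques, N m; "tcp_pos": TCP position; "tcp_rot": TCP orientation; "contact_force": force on the tool from outside, world axes, zero at the start; "torque": the same for the moment, N m; "finger_gap": finger opening in m; "grasp_force": force on a finger pad.
Only numpy, scipy, OpenCV 4.12 (cv2) and the standard library are available. Lean on these libraries where they do the work, as an engineer would, in place of code of your own. Each camera call takes 0.05 s, during which the arm holds its last target. There are 200 camera calls.

TASK

Get the bar ready for driving the coach bolts of a bed frame: take the taller of the two square-bodied steel sockets, set it on the square drive of the extension bar that stands upright in the wooden holding block, and press it down with the gripper until the spring ball clicks and the socket sits fully home on the bar's shoulder. Leave the shorter socket where it stands, then let go.

Things in the scene. Friction and masses are not known exactly. Their poses are not given: they have to be found in the camera images.
- deep_socket: The taller steel socket, loose, standing upright: square body 38 mm across flats, 70 mm tall, 0.42 kg. Origin: centre of underside, z up, x and y square to the flats. In its underside a square drive hole, 21 mm wide, 34 mm deep, parallel to the flats (any quarter turn fits), mouth flared to 32 mm over the first 9 mm. Square recess in its top. Grip across two flats, upper half.
- short_socket: The shorter steel socket, loose, standing upright: same 38 mm square body but only 42 mm tall. Not to be used. Origin at the centre of its underside, z up.
- drive_seat (a point): Centre of the fixed bar's shoulder (38 mm disc, 110 mm above the bench), on which the socket's underside rests when home. Here a 19 mm square drive rises 22 mm, then tapers over 9 mm to a 9 mm square tip (31 mm in all). z up, x and y square to the drive's sides. The wooden block below is 120 mm square, 60 mm tall.
- ball (a joint): Spring ball in the drive's -x side, 18 mm above the shoulder. 0 m = fully out, 5 mm proud; grows as pressed in. Going down, the socket's mouth pushes it in 2 to 3 mm from about 16 mm above home, which takes 5 to 12 N of push; over the last 4 mm it springs out into a groove in the socket and reads below 1.5 mm.

How it is judged:
On the way:
1. the gripper presses the tall socket over the ball, which is pushed in (value of joint ball above 0.0012 m and contact force between the fingers and deep_socket above 1 N and horizontal distance between deep_socket and drive_seat below 0.008 m and z of deep_socket in the frame of drive_seat above 0.0025 m).
At the end, for the whole second after the job is handed in: The tall socket sits on the square drive within 5 mm of its axis, upright within 6 degrees, its underside within 2.5 mm of the shoulder, the ball sprung out into the groove (reads below 1.5 mm), at rest and released; the short socket stands within 30 mm of where it was (z of deep_socket in the frame of drive_seat below 0.0025 m and horizontal distance between deep_socket and drive_seat below 0.005 m and angle between deep_socket's own z axis and vertical below 0.1 rad and value of joint ball below 0.0015 m and linear speed of deep_socket below 0.02 m/s); the robot touches nothing.
It fails at once if the shorter socket was shifted by more than 30 mm (distance of short_socket from where it was at the start of the episode above 0.03 m).
It also fails if it takes over 37 s, if anything falls off the work surface, if the arm or the gripper's body presses on something with over 40 N, if the wrist force passes 120 N, or if a joint passes its speed limit or range.

## Working session

There is one attempt and no reset: what is moved stays moved. The work goes in short steps, Python scripts to look and compute and a shell command to move; the robot and the scene stay as the last step left them, time stands still between calls to the robot, and variables do not carry over. Pictures are saved under pics/ and viewed, at most 10 in all, crops included, and the job is handed in when it is done.

```bash
mkdir -p pics; ls; python3 - <<'E'
from cell import r, snapshot
import cv2
for n in("scene","top"):
    s=snapshot(n); cv2.imwrite(f"pics/{n}0.png",s["image"])
    print(n,s["camera_matrix"],s["dist"],s["world_from_camera"])
print(r.read_state(), r.grip_point_offset)
E
```

```text
pics
scene [[370.71311185   0.         252.39518035]
 [  0.         370.71311185 199.45561126]
 [  0.           0.           1.        ]] [-0.05088994  0.          0.          0.          0.        ] [[ 0.39815207 -0.59861322  0.69508068  1.0897228 ]
 [ 0.91704227  0.2411177  -0.31764088 -0.24255433]
 [ 0.02254777  0.76388773  0.64495514  0.62622281]
 [ 0.          0.          0.          1.        ]]
top [[421.95689041   0.         256.11950026]
 [  0.         421.95689041 194.71093448]
 [  0.           0.           1.        ]] [-0.0053819  0.         0.         0.         0.       ] [[-0.06908653  0.97636247 -0.20480081  0.32286626]
 [-0.99758989 -0.06893887  0.0078647   0.0308658 ]
 [-0.00643994  0.20485056  0.97877207  1.03794768]
 [ 0.          0.          0.          1.        ]]
{'t': 0.1, 'qpos': array([-1.13500881e+00,  3.20249682e-01,  1.56551052e+00,  3.17634974e-05,
        1.25740801e+00, -1.99991525e-02]), 'qvel': array([-1.01788600e-03, -8.98964392e-05, -1.96438282e-03,  3.92684310e-04,
       -1.93079498e-04,  6.12614655e-04]), 'tau': array([-2.45144938e-04, -4.13333917e+01, -2.32510632e+01,  7.28380610e-02,
        4.21962154e-02, -6.67155018e-05]), 'tcp_pos': array([ 0.25291115, -0.51587337,  0.19200997]), 'tcp_rot': array([-3.05886082e+00, -7.09402200e-01,  4.64157920e-04]), 'contact_force': array([-0.38602004,  0.29304656,  0.29302769]), 'torque': array([-0.04985677, -0.00713614,  0.02328917]), 'grasp_force': 0.0, 'finger_gap': 0.0913854436679224} 0.0188
```

View pics/scene0.png

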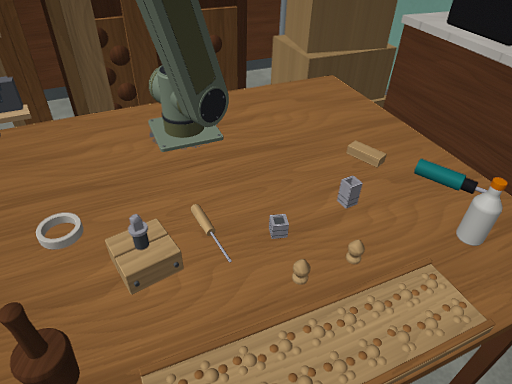

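View pics/top0.png

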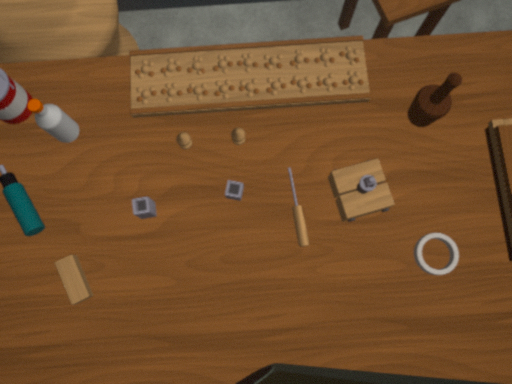

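The scene view shows the tall socket at about (349,192), the short one at (279,226) and the bar in its block at (139,232). In the top view they are at (143,207), (234,190) and (368,184). I'll enlarge these for precise pixels.

```bash
python3 - <<'E'
import cv2,numpy as np
def crop(n,x,y,w,h,k):
    im=cv2.imread(f"pics/{n}0.png")[y:y+h,x:x+w]
    im=cv2.resize(im,None,fx=k,fy=k,interpolation=cv2.INTER_CUBIC)
    for i in range(0,w,10):
        cv2.line(im,(i*k,0),(i*k,6),(0,0,255),1); cv2.putText(im,str(x+i),(i*k,16),0,.35,(0,255,255),1)
    for i in range(0,h,10):
        cv2.line(im,(0,i*k),(6,i*k),(0,0,255),1); cv2.putText(im,str(y+i),(8,i*k+4),0,.35,(0,255,255),1)
    return im
a=crop("top",120,185,50,40,8);b=crop("top",343,160,50,40,8)
c=crop("scene",325,170,50,45-9,8);d=crop("scene",115,205,50,45,8)[:36*8]
cv2.imwrite("pics/m1.png",np.vstack([np.hstack([a,b]),np.hstack([c,d])])[:600])
E
```

```text
(no output)
```

View pics/m1.png

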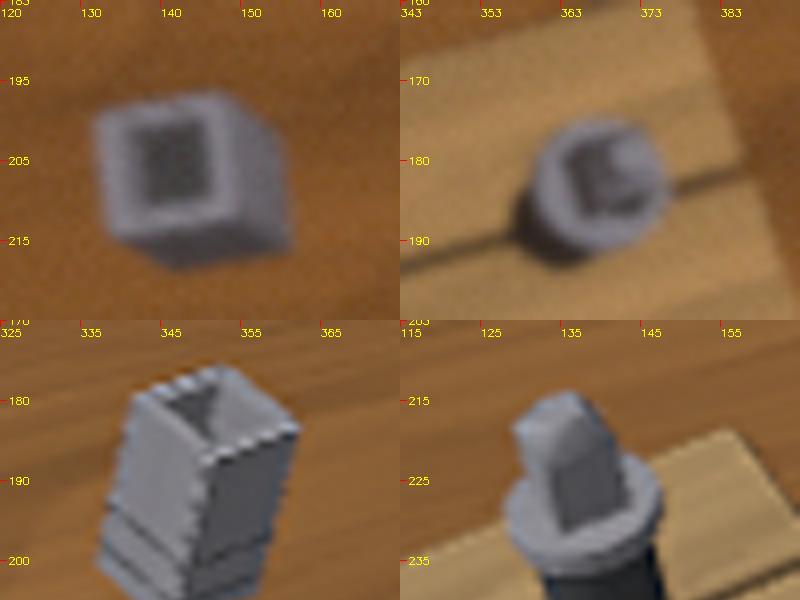

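```bash
cat > fit.py <<'E'
import cv2,numpy as np
from scipy.optimize import least_squares
from cell import snapshot
C={n:snapshot(n) for n in("scene","top")}
def proj(n,P):
    s=C[n];T=np.linalg.inv(s["world_from_camera"]);p=np.atleast_2d(P)@T[:3,:3].T+T[:3,3]
    return cv2.projectPoints(p*[1,-1,-1],np.zeros(3),np.zeros(3),s["camera_matrix"],s["dist"])[0].reshape(-1,2)
def sq(p,h,z,):
    a=p[2]+np.pi/4+np.arange(4)*np.pi/2
    return np.c_[p[0]+h*2**.5*np.cos(a),p[1]+h*2**.5*np.sin(a),np.full(4,z)]
def fit(obs,x0):
    # obs: (cam,half,z,u,v): corner assigned by nearest; half 0 = centre
    def res(p):
        o=[]
        for n,h,z,u,v in obs:
            q=proj(n,sq(p,h,z)) if h else proj(n,[[p[0],p[1],z]])
            e=q-[u,v]; o.append(e[np.argmin((e**2).sum(1))])
        return np.ravel(o)
    best=min((least_squares(res,[x0[0],x0[1],y],loss="soft_l1") for y in np.radians([-40,-25,-10,5,20,35])),key=lambda s:s.cost)
    return best.x,res(best.x)
def ray(n,u,v,z):
    s=C[n];d=cv2.undistortPoints(np.array([[[u,v]]],float),s["camera_matrix"],s["dist"])[0,0]
    M=s["world_from_camera"];w=M[:3,:3]@[d[0],-d[1],-1];o=M[:3,3];return o+w*(z-o[2])/w[2]
E
cat > m1.py <<'E'
from fit import *
def m(n,u,v):  # mosaic to pixel
    x0={"a":(120,185,0,0),"b":(343,160,400,0),"c":(325,170,0,320),"d":(115,205,400,320)}[n]
    return x0[0]+(u-x0[2]+.5)/8-.5, x0[1]+(v-x0[3]+.5)/8-.5
S=[("top",.019,.07,*m("a",*p)) for p in[(93,112),(226,90),(243,222),(112,236)]]+[("top",.019,0,*m("a",*p)) for p in[(290,248),(182,268)]]
S+=[("scene",.019,.07,*m("c",*p)) for p in[(226,368),(298,428),(207,463),(133,395)]]
D=[("top",0,.11,*m("b",601,183))]+[("top",.0095,.11,*m("b",*p)) for p in[(565,158),(590,217)]]
D+=[("scene",.0095,.11,*m("d",*p)) for p in[(567,533),(632,499)]]+[("scene",.0095,.132,*m("d",*p)) for p in[(549,465),(607,425),(515,430)]]
for n,o,z in(("socket",S,.07),("drive",D,.11)):
    p,e=fit(o,ray(o[0][0],*o[0][3:],z)); print(n,p.round(4),np.degrees(p[2]).round(1));print(e.reshape(-1,2).round(1).tolist())
print("short",ray("top",234,187,.042),ray("scene",279,217,.042))
g=cv2.imread
E
python3 m1.py
```

```text
socket [0.5192 0.2927 0.0822] 4.7
[[1.2, 0.0], [0.7, 0.4], [0.2, -0.3], [0.3, 0.4], [1.4, 1.0], [-0.3, 0.8], [0.7, -0.4], [1.7, 0.3], [1.2, 0.1], [0.7, 0.2]]
drive [ 0.526  -0.232   0.2461] 14.1
[[1.1, 0.6], [0.1, 1.1], [0.0, 1.5], [-0.2, 0.6], [0.7, 0.8], [-0.1, 0.9], [1.9, 1.9], [0.1, -0.2]]
short [0.55406585 0.07497854 0.042     ] [0.54104895 0.07733861 0.042     ]
```

```bash
cat > go.py <<'E'
import sys,numpy as np
from scipy.spatial.transform import Rotation as R
from cell import r
# x y z yaw(deg, of square): turn first, then shift (tool units)
x,y,z,yaw=map(float,sys.argv[1:5]); s=r.read_state(); M=R.from_rotvec(s["tcp_rot"])
m=M.as_matrix(); cur=np.degrees(np.arctan2(m[1,0],m[0,0])); d=(yaw-cur+45)%90-45
print("t",s["t"],"tcp",s["tcp_pos"].round(4),"yaw",cur.round(2),"tilt z",m[:,2].round(4),"q",s["qpos"].round(2))
t=R.from_euler("z",d,degrees=True)*M
print("turn units",round(-d/60,4),"shift units",(t.inv().apply(np.array([x,y,z])-s["tcp_pos"])/.8).round(4))
print("F",s["contact_force"].round(1),"gap",s["finger_gap"],"grip",s["grasp_force"])
E
python3 go.py .5192 .2927 .15 4.7
```

```text
t 0.2 tcp [ 0.253  -0.516   0.1922] yaw 26.11 tilt z [-4.e-04  9.e-04 -1.e+00] q [-1.14  0.32  1.57  0.    1.26 -0.02]
turn units 0.3569 shift units [ 0.4145 -0.9802  0.0538]
F [0.1 0.3 0.2] gap 0.09093656170435468 grip 0.0
```

```bash
python3 -m jog '[0,0,0,-0.163,0,0,0,-0.163,0,0,0,-0.163,0,0,0,-0.163,0,0,0,-0.163,0,0,0,-0.163,0,0,0,-0.165,0.0545,0.023,0,0,0.0545,0.023,0,0,0.0545,0.023,0,0,0.0545,0.023,0,0,0.0545,0.023,0,0]' 1 60
python3 -m jog '[0.0545,0.023,0,0,0.0545,0.023,0,0,0.0545,0.023,0,0,0.0545,0.023,0,0,0.0545,0.023,0,0,0.0545,0.023,0,0,0.0545,0.023,0,0,0.0545,0.023,0,0,0.0545,0.023,0,0,0.0545,0.023,0,0,0.0545,0.023,0,0,0.0545,0.023,0,0]'
python3 go.py .5192 .2927 .10 4.7
```

```text
t: 1.7
tcp_pos: [0.3272, -0.29, 0.1927]
tcp_rot: [2.129, 2.31, 0.0]
contact_force: [1.1, -0.9, -0.1]
finger_gap: 0.0911
grasp_force: 0.0
t: 3.2
tcp_pos: [0.5044, 0.2495, 0.1925]
tcp_rot: [2.128, 2.311, -0.001]
contact_force: [1.3, -0.7, 0.2]
finger_gap: 0.0915
grasp_force: 0.0
t 3.2 tcp [0.5044 0.2495 0.1925] yaw 94.71 tilt z [-1.e-04 -4.e-04 -1.e+00] q [ 0.44  0.3   1.59 -0.    1.25  0.36]
turn units 0.0002 shift units [0.0523 0.0229 0.1156]
F [ 1.3 -0.7  0.2] gap 0.09152706759333043 grip 0.0
```

```bash
python3 -m jog '[0.0262,0.0115,0,0,0.0262,0.0115,0,0,0,0,0.05,0,0,0,0.05,0,0,0,0.04,0,0,0,0.03,0,0,0,0.03,0,0,0,0,0,0,0,0,0]'
python3 go.py .5192 .2927 .032 4.7; python3 - <<'E'
import cv2
from cell import snapshot
s=snapshot("scene")["image"][120:240,290:410];t=snapshot("top")["image"][140:260,90:210]
cv2.imwrite("pics/g1.png",cv2.resize(cv2.hconcat([s,t]),None,fx=3.3,fy=3.3,interpolation=2))
E
```

```text
t: 4.32
tcp_pos: [0.5197, 0.2916, 0.0335]
tcp_rot: [2.128, 2.31, 0.002]
contact_force: [-0.0, 0.3, -0.2]
finger_gap: 0.091
grasp_force: 0.0
t 4.325 tcp [0.5197 0.2916 0.0335] yaw 94.7 tilt z [ 1.2e-03  5.0e-04 -1.0e+00] q [ 0.49  0.49  1.73 -0.    0.92  0.41]
turn units -0.0001 shift units [ 0.0014 -0.0005  0.0019]
F [-0.   0.3 -0.2] gap 0.0909747375835387 grip 0.0
```

View pics/g1.png

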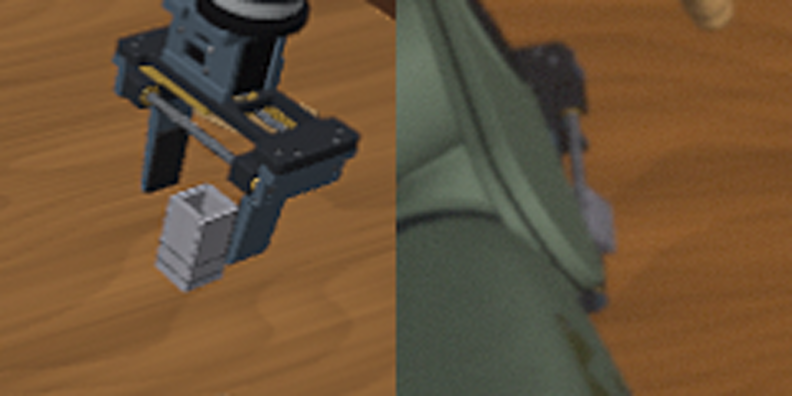

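The scene crop shows the open fingers straddling the tall socket, their tips about 33 mm above the bench. I'll close and lift.

```bash
python3 -m jog '[0.0014,0,0,0,0,0,0,0,0,0,0,0,0,0,0,0,0,0,0,0,0,0,0,0]' 0 60
python3 -m jog '[0,0,-0.03,0,0,0,-0.05,0,0,0,-0.06,0,0,0,-0.06,0,0,0,-0.03,0,0,0,0,0,0,0,0,0]'
python3 go.py .526 -.232 .21 14.1
```

```text
t: 5.18
tcp_pos: [0.5186, 0.2923, 0.0326]
tcp_rot: [-2.128, -2.31, 0.001]
contact_force: [-1.3, 0.7, 0.7]
finger_gap: 0.0377
grasp_force: 59.8
t: 6.05
tcp_pos: [0.5179, 0.2918, 0.2144]
tcp_rot: [-2.128, -2.31, 0.006]
contact_force: [-0.4, -0.5, -5.0]
finger_gap: 0.0377
grasp_force: 59.8
t 6.05 tcp [0.5179 0.2918 0.2144] yaw 94.7 tilt z [-0.0037 -0.0022 -1.    ] q [ 0.49  0.34  1.48 -0.    1.33  0.41]
turn units -0.1567 shift units [-0.6375 -0.1496  0.0073]
F [-0.4 -0.5 -5. ] gap 0.0376794569556642 grip 59.75866377353668
```

```bash
python3 -m jog '[0,0,0,-0.0784,0,0,0,-0.0784,-0.06,-0.014,0,0,-0.07,-0.0165,0,0,-0.07,-0.0165,0,0,-0.07,-0.0165,0,0,-0.07,-0.0165,0,0,-0.07,-0.0165,0,0,-0.07,-0.0165,0,0,-0.07,-0.0165,0,0,-0.0575,-0.013,0,0,-0.03,-0.0075,0,0]'
python3 -m jog '[0,0,0,0,0,0,0,0]'
python3 go.py .526 -.232 .21 14.1
python3 - <<'E'
import cv2
from cell import snapshot
s=snapshot("scene")["image"][150:270,75:195];t=snapshot("top")["image"][125:245,310:430]
cv2.imwrite("pics/p1_scene.png",cv2.resize(s,None,fx=5,fy=5,interpolation=2));cv2.imwrite("pics/p1_top.png",cv2.resize(t,None,fx=5,fy=5,interpolation=2))
E
```

```text
t: 7.55
tcp_pos: [0.5256, -0.2336, 0.214]
tcp_rot: [-1.932, -2.472, 0.002]
contact_force: [-0.5, 0.6, -5.1]
finger_gap: 0.0372
grasp_force: 59.8
t: 7.8
tcp_pos: [0.5261, -0.2305, 0.2152]
tcp_rot: [-1.93, -2.475, 0.0]
contact_force: [0.4, 1.1, -4.1]
finger_gap: 0.0378
grasp_force: 59.8
t 7.8 tcp [ 0.5261 -0.2305  0.2152] yaw 104.1 tilt z [-0.0029  0.002  -1.    ] q [-0.43  0.31  1.52  0.    1.31 -0.68]
turn units 0.0001 shift units [-0.0018 -0.0006  0.0064]
F [ 0.4  1.1 -4.1] gap 0.03778005991669146 grip 59.75881576538086
```

View pics/p1_scene.png

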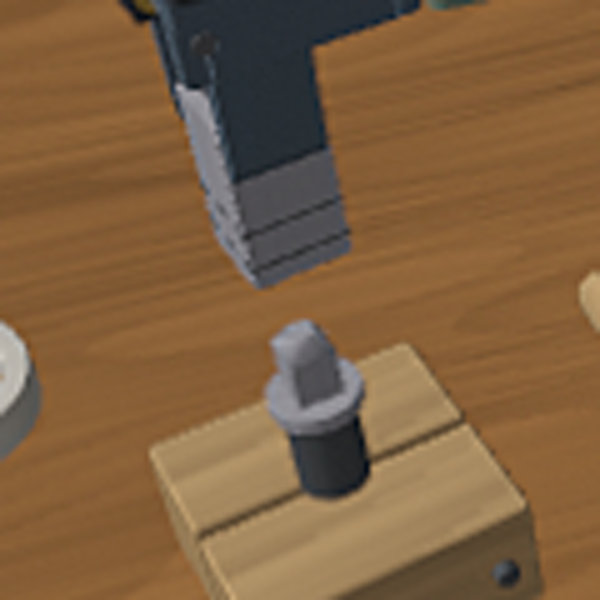

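```bash
cat >> m1.py <<'E'
p,e=fit([o for o in D if o[0]=="scene"],[.526,-.232]);print("drive scene-only",p.round(4),np.degrees(p[2]),e.round(1))
k=lambda u,v:(75+(u+.5)/5-.5,150+(v+.5)/5-.5)
from cell import r
z=r.read_state()["tcp_pos"][2]-.0326
p,e=fit([("scene",.019,z,*k(*q)) for q in[(262,289),(351,247),(216,228)]],[.526,-.2305]);print("held",p.round(4),np.degrees(p[2]),e.round(1))
E
python3 m1.py
```

```text
socket [0.5192 0.2927 0.0822] 4.7
[[1.2, 0.0], [0.7, 0.4], [0.2, -0.3], [0.3, 0.4], [1.4, 1.0], [-0.3, 0.8], [0.7, -0.4], [1.7, 0.3], [1.2, 0.1], [0.7, 0.2]]
drive [ 0.526  -0.232   0.2461] 14.1
[[1.1, 0.6], [0.1, 1.1], [0.0, 1.5], [-0.2, 0.6], [0.7, 0.8], [-0.1, 0.9], [1.9, 1.9], [0.1, -0.2]]
short [0.55406585 0.07497854 0.042     ] [0.54104895 0.07733861 0.042     ]
drive scene-only [ 0.5234 -0.2332 -1.193 ] -68.35345563566304 [-0.2 -0.1  0.1 -0.5 -0.   0.3  1.3  0.6 -1.  -0.3]
held [ 0.5241 -0.2298  0.2506] 14.35906958240436 [-0.9 -0.5  0.8 -0.2  0.1  0.8]
```

View pics/p1_top.png

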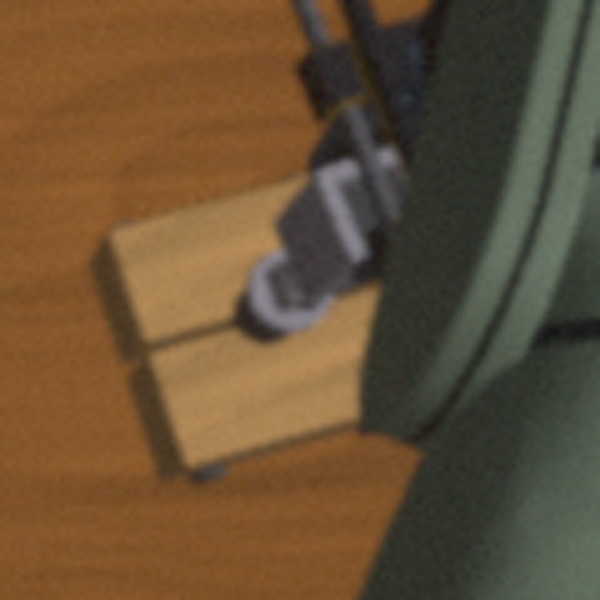

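```bash
python3 - <<'E'
from fit import *
im=cv2.imread("pics/top0.png")[150:230,322:402];b=cv2.resize(im,None,fx=7,fy=7,interpolation=2);cv2.imwrite("pics/blk.png",b)
P=np.array([ray("top",*q,.06) for q in[(331,172),(379,160),(393,207),(346.5,219)]]);print(P.round(4),P.mean(0))
E=np.roll(P,-1,0)-P;print(np.linalg.norm(E,axis=1),np.degrees(np.arctan2(E[:,1],E[:,0])))
E
```

```text
[[ 0.5703 -0.1595  0.06  ]
 [ 0.5918 -0.2778  0.06  ]
 [ 0.4754 -0.2958  0.06  ]
 [ 0.4548 -0.1837  0.06  ]] [ 0.52305277 -0.2292126   0.06      ]
[0.12020384 0.1177701  0.11401252 0.11799541] [ -79.68119916 -171.19810204  100.43264246   11.81161061]
```

View pics/blk.png

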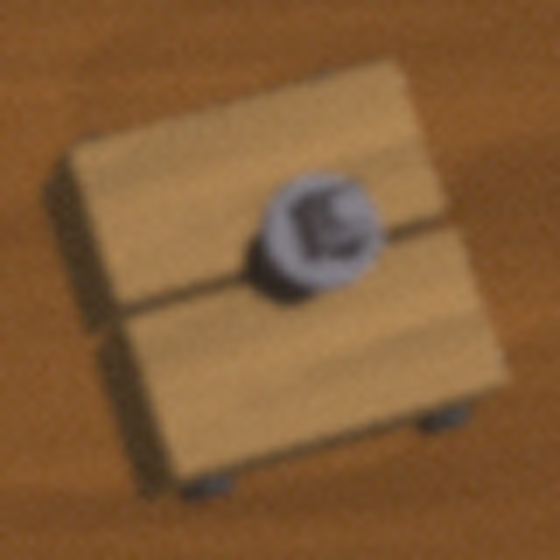

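The block's corners in the crop, (68,152), (398,60), (508,378) and (180,478), give a centre of about (0.526,-0.231) and a yaw of about 12°, which agrees with the drive fit. I'll lower in stages and watch the forces.

```bash
python3 -m jog '[-0.002,-0.0005,0,0.01,0,0,0.02,0,0,0,0.02,0,0,0,0.012,0,0,0,0.01,0,0,0,0,0,0,0,0,0]'
python3 go.py .5255 -.2322 .155 13.5
python3 - <<'E'
import cv2
from cell import snapshot
s=snapshot("scene")["image"][190:265,95:195]
cv2.imwrite("pics/p2.png",cv2.resize(s,None,fx=8,fy=8,interpolation=2))
E
```

```text
t: 8.98
tcp_pos: [0.5273, -0.2333, 0.1676]
tcp_rot: [1.944, 2.466, 0.0]
contact_force: [-0.4, -0.1, -3.8]
finger_gap: 0.0374
grasp_force: 59.8
t 8.975 tcp [ 0.5273 -0.2333  0.1676] yaw 103.5 tilt z [ 9.e-04 -5.e-04 -1.e+00] q [-0.44  0.34  1.6  -0.    1.2  -0.67]
turn units 0.0001 shift units [ 0.0018 -0.0018  0.0157]
F [-0.4 -0.1 -3.8] gap 0.03742267210250976 grip 59.75895881652832
```

View pics/p2.png

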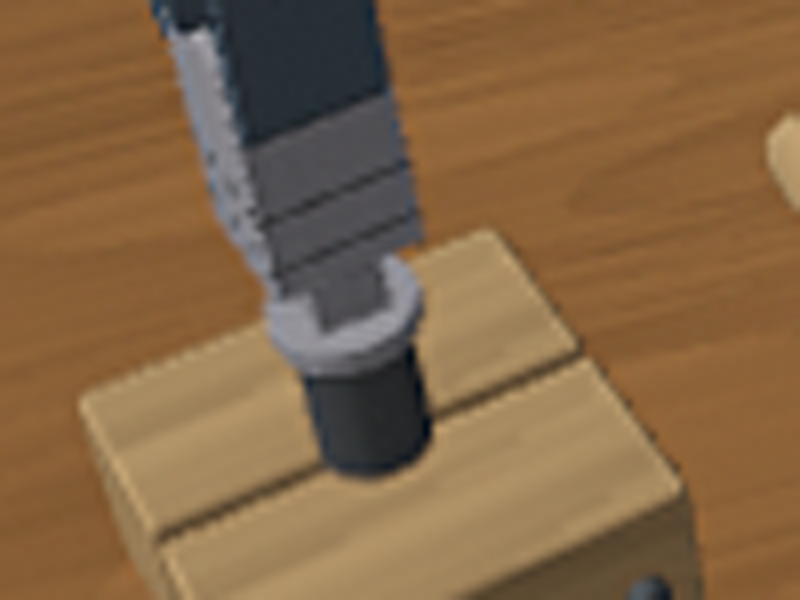

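The crop shows the socket's lower front edge, (283,300) to (423,240), centred over the drive to within about 1.5 mm. I'll lower further.

```bash
python3 -m jog '[0,0,0.005,0,0,0,0.005,0,0,0,0,0]'; python3 go.py .5255 -.2322 .1426 13.5
python3 -m jog '[0,0,0.004,0,0,0,0.003,0,0,0,0,0]'; python3 go.py .5255 -.2322 .1426 13.5
```

```text
t: 9.4
tcp_pos: [0.5263, -0.233, 0.1587]
tcp_rot: [-1.944, -2.466, 0.001]
contact_force: [-1.0, -1.6, -4.8]
finger_gap: 0.0377
grasp_force: 59.8
t 9.4 tcp [ 0.5263 -0.233   0.1587] yaw 103.5 tilt z [-1.4e-03  3.0e-04 -1.0e+00] q [-0.44  0.34  1.62 -0.    1.18 -0.67]
turn units 0.0001 shift units [ 0.0012 -0.0007  0.0201]
F [-1.  -1.6 -4.8] gap 0.03771805335344567 grip 59.76757764816284
t: 9.78
tcp_pos: [0.5258, -0.2334, 0.1536]
tcp_rot: [-1.944, -2.466, 0.003]
contact_force: [-4.3, -1.4, -1.5]
finger_gap: 0.0377
grasp_force: 59.8
t 9.775 tcp [ 0.5258 -0.2334  0.1536] yaw 103.51 tilt z [-2.1e-03 -5.0e-04 -1.0e+00] q [-0.44  0.35  1.62 -0.    1.17 -0.67]
turn units 0.0001 shift units [0.0015 0.0001 0.0137]
F [-4.3 -1.4 -1.5] gap 0.03771770653464237 grip 59.82297420501709
```

```bash
python3 -m jog '[0,0,0.004,0,0,0,0.004,0,0,0,0,0]'; python3 -m jog '[0,0,0.003,0,0,0,0.003,0,0,0,0.002,0,0,0,0,0,0,0,0,0]'; python3 go.py .5255 -.2322 .1426 13.5
```

```text
t: 10.15
tcp_pos: [0.5257, -0.2329, 0.1451]
tcp_rot: [-1.943, -2.465, 0.002]
contact_force: [-3.6, -2.3, -10.3]
finger_gap: 0.0376
grasp_force: 59.8
t: 10.78
tcp_pos: [0.5273, -0.2329, 0.1425]
tcp_rot: [1.944, 2.466, 0.002]
contact_force: [-5.0, 0.2, 1.0]
finger_gap: 0.0375
grasp_force: 59.8
t 10.775 tcp [ 0.5273 -0.2329  0.1425] yaw 103.5 tilt z [ 2.e-03 -3.e-04 -1.e+00] q [-0.44  0.36  1.64  0.    1.14 -0.67]
turn units -0.0 shift units [ 0.0014 -0.002  -0.0002]
F [-5.   0.2  1. ] gap 0.0375474173093354 grip 59.812703132629395
```

```bash
python3 -m jog '[0,0,0.0025,0,0,0,0,0,0,0,0,0]'; python3 -m jog '[0,0,0.0025,0,0,0,0,0,0,0,0,0]'; python3 - <<'E'
import cv2
from cell import snapshot
s=snapshot("scene")["image"][190:265,95:195]
cv2.imwrite("pics/p3.png",cv2.resize(s,None,fx=8,fy=8,interpolation=2))
E
```

```text
t: 11.15
tcp_pos: [0.5273, -0.233, 0.1423]
tcp_rot: [1.943, 2.465, 0.002]
contact_force: [-7.7, 1.9, 10.7]
finger_gap: 0.0375
grasp_force: 59.9
t: 11.52
tcp_pos: [0.5274, -0.2331, 0.1422]
tcp_rot: [1.942, 2.464, 0.002]
contact_force: [-11.3, 1.6, 20.1]
finger_gap: 0.0379
grasp_force: 59.9
```

View pics/p3.png

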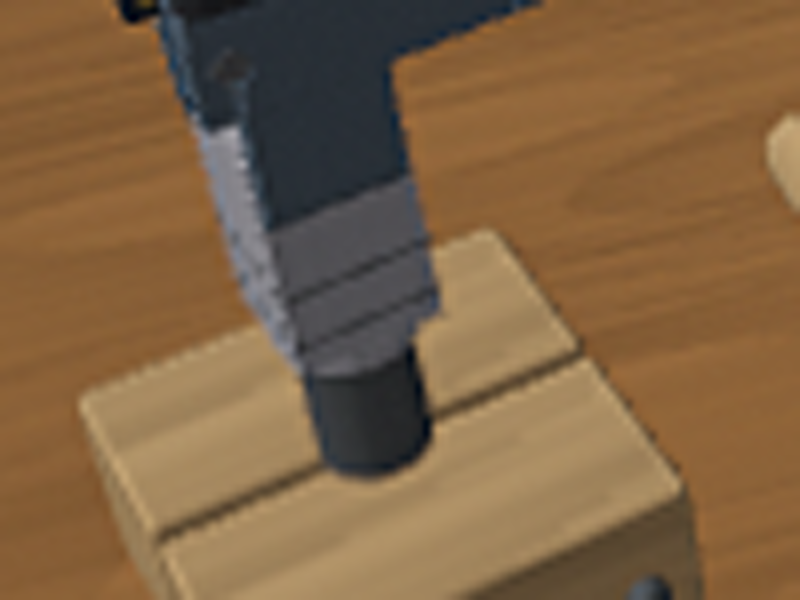

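The underside is now flush on the shoulder disc near (355,360), and force rises without any motion, so the socket is home. I'll release and retreat.

```bash
python3 -m jog '[0,0,-0.005,0,0,0,0,0]'; python3 -m jog '[0,0,0,0,0,0,0,0,0,0,0,0,0,0,0,0]' 1; python3 -m jog '[0,0,-0.02,0,0,0,-0.04,0,0,0,-0.04,0,0,0,-0.04,0,0,0,-0.02,0,0,0,0,0]'; python3 - <<'E'
import cv2
from cell import snapshot
s=snapshot("scene")["image"][170:245,95:195]
cv2.imwrite("pics/p4.png",cv2.resize(s,None,fx=8,fy=8,interpolation=2))
E
```

```text
t: 11.82
tcp_pos: [0.5274, -0.2331, 0.1424]
tcp_rot: [1.944, 2.466, 0.001]
contact_force: [-4.8, 1.4, 5.4]
finger_gap: 0.0378
grasp_force: 59.8
t: 12.32
tcp_pos: [0.5273, -0.2332, 0.1408]
tcp_rot: [1.944, 2.467, 0.001]
contact_force: [-0.2, -1.0, 0.1]
finger_gap: 0.0748
grasp_force: 0.0
t: 13.08
tcp_pos: [0.5274, -0.2333, 0.2701]
tcp_rot: [1.943, 2.465, 0.001]
contact_force: [0.9, 1.0, 0.4]
finger_gap: 0.0912
grasp_force: 0.0
```

View pics/p4.png

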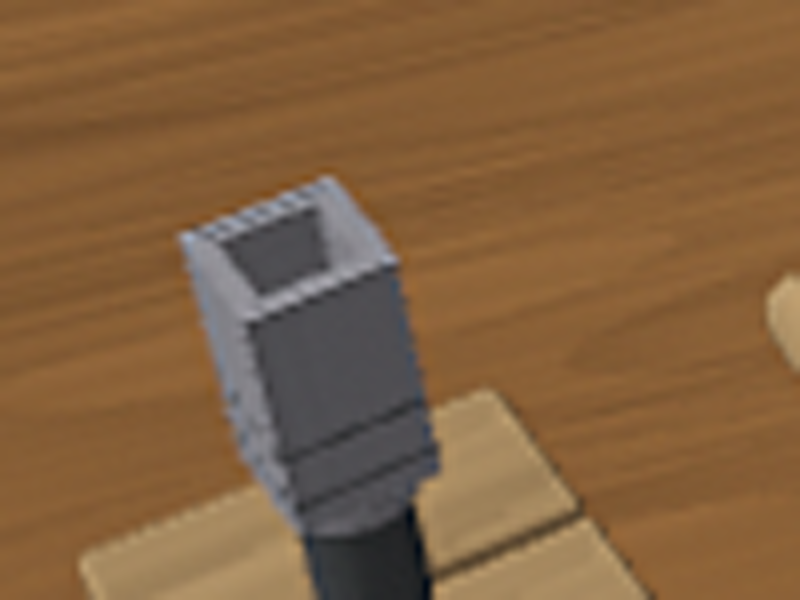

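The socket stands upright and flush on the shoulder (lower edge near (360,525)), and the gripper is well clear. I'll hand it in.

```bash
python3 -c "
from cell import r
print(r.close_job())"
```

```text
the job is handed in; nothing more can be done
None
```

The tall socket is pressed home on the drive and released, the short one was left alone, and the job was handed in at about 13 s; the ball's click is inferred from the forces and pictures, and no verdict came back.

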